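Empty the blade scoop through the sharps bin's spring flap

TASK

Get rid of the three spent blades: pick up the scoop by its blue handle without spilling, press the sharps bin's white spring flap open with the scoop's lip (gently, and keep the gripper itself off the bin), and tip all three blades through into the bin. Then draw the scoop out so that the flap springs shut, and stand the empty scoop upright on its black rubber pad again and let go of it. Leave the bobbin of thread, the loupe and the label pad where they are.

Things in the scene. Friction and masses are not known exactly. Their poses are not given: they have to be found in the camera images.
- scoop: Aluminium scoop, 0.1 to 0.17 kg, level on the pad. Origin: centre of the pan's underside; x forward over the pouring lip, z up. Pan x -34 to +45 mm, y +-27 mm, 3 mm sheet; floor flat to x = 18 mm, then ramping up 15 deg to the lip (tip at x = 45, its lower edge 7 mm up). Side walls 25 mm, back wall (x = -34) 42 mm high. Polished: blades slide on it at slopes over 11 to 17 deg.
- scoop_grip (a point): Middle of the scoop's blue handle, 68 mm behind (-x) and 47 mm above the scoop's origin; axes as the scoop's. The handle is an upright paddle, level, 12 mm thick (along y), 22 mm high, from x = -34 to -113 mm of the scoop. Pinched across its thickness it can be taken at any pitch, also leaning back 30 deg (fingers pointing forward and down); the gripper upright then means the scoop tipped 30 deg.
- bin: Sharps bin, fixed: yellow hollow body 130 x 116 mm, red lid, top 114 mm up. Origin: centre of the underside; z up, x away from the robot. The port in the lid spans x and y -42 to +42 mm and is closed by the spring flap. Splash guards round it: sides (y +-42 to 46 mm) up to 132 mm, far side (+x) up to 142 mm; none on the near side, where the scoop comes in. Walls and flap are slippery too.
- port (a point): Middle of the port's near (-x) edge, on the flap's hinge line, level with the top of the shut flap (112 mm above the table). Axes as the bin's: the shut flap reaches 80 mm from here along +x and 40 mm to each side.
- flap (a joint): White flap 80 x 80 x 4 mm, hinged along the port's near (-x) edge; its far edge swings down into the bin. 0 = shut, level, against its stop; positive = open, rad; ends at 1.2. Spring-shut: 0.054 N m at 0, +0.06 N m per rad (45 mm from the hinge 1.2 N starts it, 2.5 N holds it at 0.8). The blades alone do not open it; held at 0.6 rad or more it lets them slide off through the gap at its far edge.
- pad: Black rubber pad 200 x 120 x 3 mm, fixed on the table, the scoop's place. Origin: centre of the underside; x along its length.
- blade_0_center (a point): Centre of the spent scalpel blade in the orange plastic guard, 26 x 11 x 7 mm with a 8 mm long steel tang at its +x end, 12 g, lying in the scoop's pan.
- blade_1_center (a point): Centre of the spent scalpel blade in the red plastic guard, 26 x 11 x 7 mm with a 8 mm long steel tang at its +x end, 12 g, lying in the scoop's pan.
- blade_2_center (a point): Centre of the spent scalpel blade in the green plastic guard, 26 x 11 x 7 mm with a 8 mm long steel tang at its +x end, 12 g, lying in the scoop's pan.
- linen_thread: Bystander: wooden bobbin of linen thread, 33 mm across, 42 mm high. Origin: centre of the underside.
- loupe: Bystander: black eyepiece loupe, 40 mm across, 28 mm high. Origin: centre of the underside.
- label_pad: Bystander: pad of white labels, 50 x 76 x 14 mm. Origin: centre of the underside.
Mind the look-alikes: they are no part of the job. There is more than one size of the scoop; the job needs the larger.

How it is judged:
By the outcome, as a careful person would: the job done as asked, in the order asked, and still so for the second after the job is handed in, with the robot touching nothing.
It also fails if it takes over 61 s, if anything falls off the work surface, if the arm or the gripper's body presses on something with over 40 N, if the wrist force passes 120 N, or if a joint passes its speed limit or range.

ROBOT

A 6-joint arm with a two-finger parallel gripper is mounted at the origin on a cart in front of the work surface, level with it; the furniture and walls round the work are solid. World frame = base frame: x ahead of the robot, y to its left, z up, the work surface at z = 0. Lengths are in m, angles in rad, forces in N, time in s.
With the tool pointing down it reaches from about 0.275 to 0.85 m from the base axis. Payload 5.2 kg.
Tool frame: the origin (TCP) lies midway between the tips of the shut fingers; the grasp point (between the pads) lies 19 mm behind it; z points along the fingers, y is the direction in which the jaws open and shut (so a half turn about z gives the same grasp; the last joint's range is limited). The gripper opens to 85 mm and grips with 20 to 120 N. Pads are 22 mm wide; open, the fingers measure 114 mm over their backs; the gripper's body (76 mm by 85 mm) begins 54 mm behind the grasp point. The pads swing forward as they close: fully open they stand 13 mm farther back than shut.
Start: joints at [0.985, 0.259, 1.535, -0, 1.348, -0.203], TCP at [0.205, 0.51, 0.231] pointing down, gripper open.
Joint ranges: [-3.14, 3.14], [-0.91, 2.08], [0.19, 2.58], [-1.22, 4.36], [0.22, 2.71], [-3.12, 3.12]. Speed limits (rad/s): [2.57, 2.57, 3.14, 3.14, 3.14, 3.14].

INTERFACE

Orientations are given as a rotation vector (axis times angle).
In Python, from cell import get_obs, capture, get_calibration, ticket gives the robot as it stands.
- The arm moves only by the tool step_arm, never from a script. Its argument "series" is text: rows parted by semicolons, each of 6 numbers parted by spaces: the shift along the tool's x, y, z each as a share of 0.75 m, from -1 to 1, then the turn, a rotation vector about the tool's x, y, z each as a share of 180 degrees, from -1 to 1. A call has 1 to 8 rows; each row shifts and turns the commanded pose from where the row before left it, along the tool's axes as they then stand; what a row does not reach is not made up. A row lasts 1/10 s, in which the tool goes at most 50 mm and 8.59 degrees, less where a joint would pass 70% of its speed; a pose out of reach is approached as far as the arm can. A call with a number of a shift or a turn outside -1 to 1 is refused whole. A call with a gripper value outside its range is refused whole. "grip" is the closure, from -1 (fully open) to 1 (shut), set as the call begins (left out, the last holds). The fingers move at their own pace and stop on an object; "force" is the grip in N (left out, the last holds). Time passes only in rows, so rows that do not move let the fingers close. It gives the time, the measured TCP pose, the force and the opening at its end, in the units of the state.
- get_obs(): the state, without advancing time (a new reading comes with each control period).
- capture(name): name is "scene" or "side" or "wrist"; returns the picture (420x560x3 uint8, red, green, blue); there is no depth.
- get_calibration(name): a dict with "camera_matrix" (3x3 intrinsics, pixels), "world_to_cam" (4x4, takes a point from world to camera coordinates). Camera axes: x right, y down, z forward; pixel columns grow to the right and rows downward; lengths in m; the calibration is good to about 2 mm. A picture is of the moment at which its call begins: read the wrist's pose just before it. get_calibration takes no time and is no camera call; for the wrist camera it gives the pose at the moment of the call.
- ticket.sign_off(): hands the job in, once; it reports no verdict.
The state is a dict: "time": time; "joint_pos": joint angles; "joint_velocities": joint speeds; "joint_efforts": joint torques, N m; "eef_pos": TCP position; "tcp_rot": TCP orientation; "force": force on the tool from outside, world axes, zero at the start; "ft_torque": the same for the moment, N m; "grip_width": finger opening in m.
Only numpy, scipy, OpenCV 4.12 (cv2) and the standard library are available. Lean on these libraries where they do the work, as an engineer would, in place of code of your own. Each camera call takes 0.05 s, during which the arm holds its last target.

## Working session

There is one attempt and no reset: what is moved stays moved. The work goes in short steps, Python scripts to look and compute and a tool call to move; the robot and the scene stay as the last step left them, time stands still between calls to the robot, and variables do not carry over. Pictures are saved under pics/ and viewed, and the job is handed in when it is done.

Besides the shell and the picture viewer there is one more tool, called after "Emit:" as name(argument=value, ...), one argument or row to a line, values as JSON. step_arm: Moves the arm, as the interface text tells. Its arguments: {"type":"object","properties":{"series":{"type":"string"},"grip":{"type":"number"},"force":{"type":"number"}},"required":["series"]}

```bash
ls; mkdir -p pics; python3 - <<'E'
from cell import get_obs,capture,get_calibration
import cv2
print(get_obs())
for n in ("scene","side","wrist"):
    c=get_calibration(n); im=capture(n); cv2.imwrite(f"pics/{n}0.png",im[:,:,::-1]); print(n,c)
E
```

```text
pics
{'time': 0.0, 'joint_pos': array([ 9.85202360e-01,  2.59338248e-01,  1.53609599e+00, -3.59844734e-05,
        1.34800087e+00, -2.02796307e-01]), 'joint_velocities': array([-0.00017748,  0.00160326,  0.00043693,  0.00038756,  0.00127896,
        0.00017456]), 'joint_efforts': array([-7.09286633e-04, -4.46033049e+01, -2.90572822e+01, -2.18312261e-04,
        1.14242084e-02,  3.13897793e-06]), 'eef_pos': array([0.20511993, 0.50974134, 0.23047207]), 'tcp_rot': array([-5.97491627e-01, -3.08356268e+00,  2.69274588e-03]), 'force': array([-0.49487607, -0.58684341,  0.43774896]), 'ft_torque': array([ 0.01985589, -0.03555088,  0.02688115]), 'grip_width': 0.08547845092854782}
scene {'camera_matrix': array([[444.73356301,   0.        , 275.44321459],
       [  0.        , 444.73356301, 209.73406341],
       [  0.        ,   0.        ,   1.        ]]), 'world_to_cam': array([[ 0.63487582, -0.77246023, -0.01542369, -0.39914557],
       [-0.61584707, -0.4939009 , -0.61383572,  0.37125707],
       [ 0.4665459 ,  0.39920809, -0.78928311,  1.06190868],
       [ 0.        ,  0.        ,  0.      
[... 200 characters left out ...]
orld_to_cam': array([[ 0.87229908, -0.48873989, -0.01508737, -0.50345767],
       [-0.21332739, -0.3526186 , -0.91112653,  0.18262565],
       [ 0.43998379,  0.79799338, -0.41185049,  1.05945742],
       [ 0.        ,  0.        ,  0.        ,  1.        ]])}
wrist {'camera_matrix': array([[332.4674075 ,   0.        , 279.44683097],
       [  0.        , 332.4674075 , 210.26602615],
       [  0.        ,   0.        ,   1.        ]]), 'world_to_cam': array([[ 0.3736748 ,  0.92755654, -0.00245345, -0.54844361],
       [ 0.88382061, -0.35525022,  0.30439844, -0.03918254],
       [ 0.28147517, -0.11591443, -0.95254164,  0.38023205],
       [ 0.        ,  0.        ,  0.        ,  1.        ]])}
```

View pics/scene0.png

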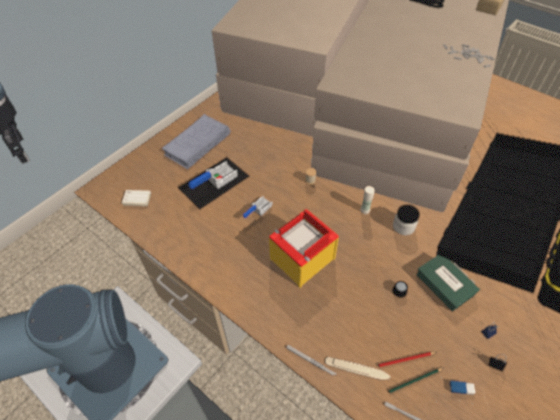

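View pics/side0.png

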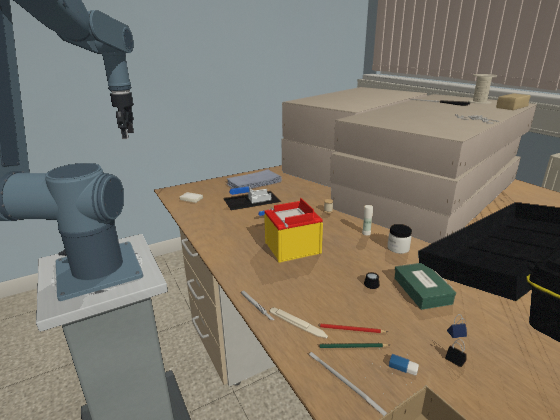

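View pics/wrist0.png

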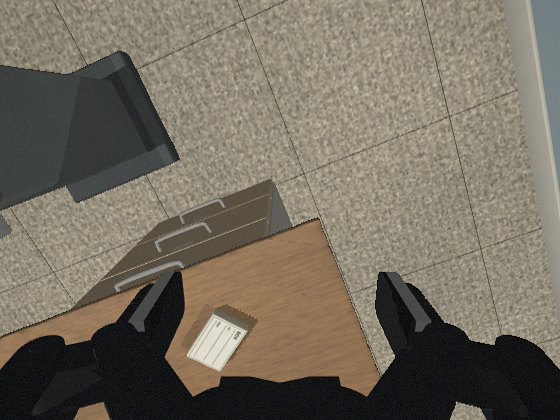

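The scene picture shows the large scoop on the black pad at about (213,178), its handle at (201,180), the small look-alike at (258,208), the bin at (303,245) and the label pad at (136,198). I'll enlarge these for measuring.

```bash
python3 - <<'E'
import cv2
im=cv2.imread("pics/scene0.png")
cv2.imwrite("pics/s0a.png",cv2.resize(im[145:225,165:285],None,fx=6.5,fy=6.5,interpolation=cv2.INTER_CUBIC))
cv2.imwrite("pics/s0b.png",cv2.resize(im[200:290,255:350],None,fx=6.5,fy=6.5,interpolation=cv2.INTER_CUBIC))
im=cv2.imread("pics/side0.png")
cv2.imwrite("pics/d0a.png",cv2.resize(im[165:265,215:335],None,fx=6,fy=6,interpolation=cv2.INTER_CUBIC))
E
```

```text
(no output)
```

View pics/s0a.png

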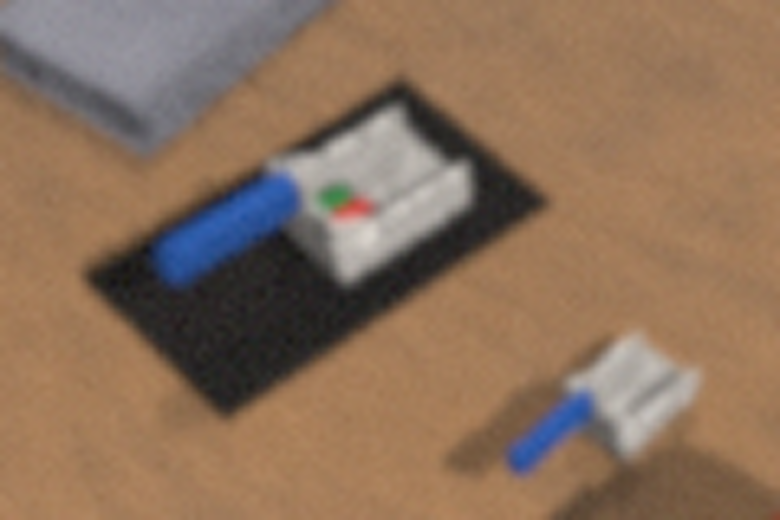

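View pics/s0b.png

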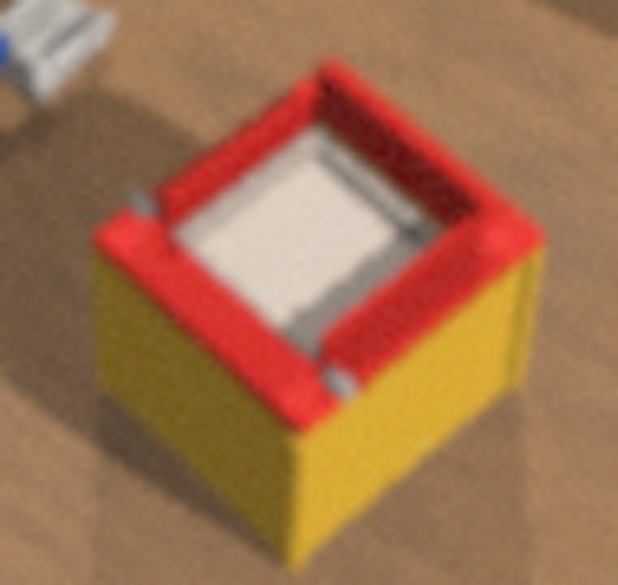

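View pics/d0a.png

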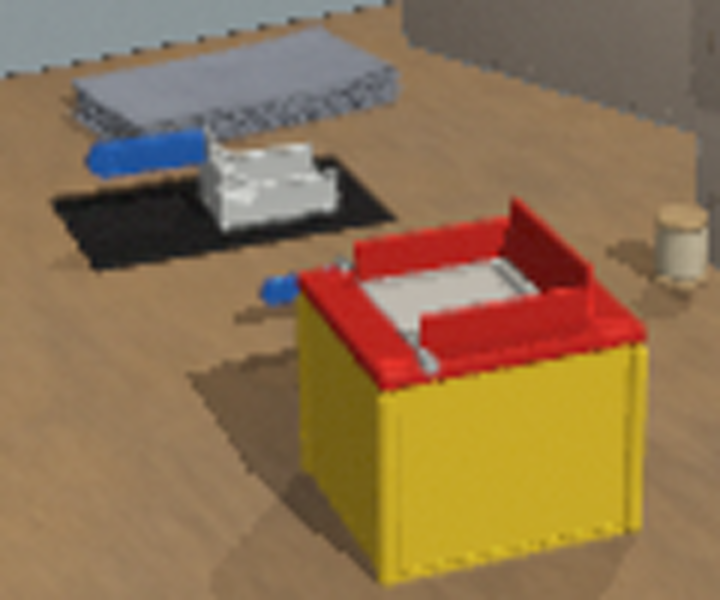

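```bash
cat > h.py <<'E'
import numpy as np, cv2
from scipy.optimize import least_squares
from scipy.spatial.transform import Rotation as R
def proj(c,P):
    P=np.atleast_2d(P); q=P@c["world_to_cam"][:3,:3].T+c["world_to_cam"][:3,3]
    u=q@c["camera_matrix"].T; return u[:,:2]/u[:,2:]
def place(p,L):
    L=np.atleast_2d(L); c,s=np.cos(p[2]),np.sin(p[2])
    return np.c_[p[0]+c*L[:,0]-s*L[:,1],p[1]+s*L[:,0]+c*L[:,1],L[:,2]]
def ray(c,uv,z):
    K=c["camera_matrix"];W=c["world_to_cam"]
    d=W[:3,:3].T@np.linalg.inv(K)@np.array([uv[0],uv[1],1.]); o=-W[:3,:3].T@W[:3,3]
    return o+d*(z-o[2])/d[2]
def fit(obs,p0):
    # obs list of (calib, local pts, pix)
    f=lambda p: np.concatenate([(proj(c,place(p,L))-np.array(u)).ravel() for c,L,u in obs])
    r=least_squares(f,p0,loss="soft_l1"); return r.x,r.fun.reshape(-1,2)
E
python3 - <<'E'
from h import *
from cell import get_calibration
cs,cd=get_calibration("scene"),get_calibration("side")
A=lambda l:np.array(l)
S=lambda l,o:(A(l)+.5)/6.5-.5+A(o)
D=lambda l:(A(l)+.5)/6-.5+A([215,165])
hx,hy,t=.065,.058,.114
bs=S([(98,238),(300,430),(543,238),(293,567)],(255,200))
bd=D([(300,275),(380,388),(645,330),(382,585)])
L=[(-hx,hy,t),(-hx,-hy,t),(hx,-hy,t),(-hx,-hy,0)]
g=ray(cs,bs.mean(0),.09); print("bin guess",g)
for y in(-.6,0,.6):
  x,r=fit([(cs,L,bs),(cd,L,bd)],[g[0],g[1],y]); print("bin",x,np.degrees(x[2]),abs(r).max())
print(r.round(1).tolist())
ps=S([(85,275),(228,415),(548,202),(402,78)],(165,145))
pd=D([(55,203),(97,268),(395,215),(333,157)])
L=[(-.1,.06,.003),(-.1,-.06,.003),(.1,-.06,.003),(.1,.06,.003)]
g=ray(cs,ps.mean(0),0)
x,r=fit([(cs,L,ps),(cd,L,pd)],[g[0],g[1],0]); print("pad",x,np.degrees(x[2]),r.round(1).tolist())
# scoop: handle ends / wall corners
ss=S([(165,240),(285,175),(350,240),(400,103),(470,165)],(165,145))
# handle rear top; handle front top; 
L=[(-.113,0,.058),(-.034,0,.058),(-.034,-.027,.042),(.045,.027,.025),(.045,-.027,.025)]
g=x[0],x[1],x[2]
y,r=fit([(cs,L,ss)],g); print("scoop",y,np.degrees(y[2]),r.round(1).tolist())
for n,uv in (("thread",(311,183)),("label",(136,198)),("loupe",(400,290)),("small",(258,208))): print(n,ray(cs,uv,.01))
E
```

```text
bin guess [ 0.48623973 -0.20676322  0.09      ]
bin [ 0.52405631 -0.18242355 -0.1664719 ] -9.538137500121751 2.2296658110277576
bin [ 0.52405631 -0.18242354 -0.16647188] -9.538136413389537 2.2296657447840573
bin [ 0.52405631 -0.18242354 -0.16647189] -9.538136525131149 2.2296657507001783
[[0.2, 0.2], [-0.1, -0.1], [-0.4, 0.3], [-0.3, 0.9], [0.5, -0.4], [0.3, -2.2], [-0.4, -0.4], [0.6, 0.5]]
pad [ 0.57669584  0.21184873 -0.14185858] -8.127898035454281 [[-1.0, 0.3], [-0.3, 0.7], [0.8, -0.2], [-0.0, -0.6], [-0.6, -0.9], [0.0, 0.1], [0.8, 0.3], [0.5, -0.8]]
scoop [ 0.6046535   0.20446026 -0.1375339 ] -7.880112080175434 [[-0.3, 2.8], [2.2, -0.6], [-1.7, -2.3], [0.2, 0.6], [0.1, -0.0]]
thread [ 0.75885894 -0.03741273  0.01      ]
label [0.3743626  0.34546454 0.01      ]
loupe [ 0.60560281 -0.44007948  0.01      ]
small [0.57952589 0.02718288 0.01      ]
```

```bash
cat >> h.py <<'E'
def Rsc(yaw,th,L=np.radians(30)):
    """tool rotation for scoop yaw, nose-down pitch th, grip lean L"""
    s=R.from_euler('z',yaw)*R.from_euler('y',th)
    c,n=np.cos(L),np.sin(L)
    T=np.array([[-c,0,-n],[0,1,0],[n,0,-c]]).T
    return s*R.from_matrix(T), s
def tcp_from_grasp(g,Rt): return np.array(g)+0.019*Rt.as_matrix()[:,2]
def rows(p,Rt,p1,R1,n,ease=True,nd=3):
    """n rows from (p,R) to (p1,R1); rounding fed back"""
    p=np.array(p,float);p0=p.copy();Ri=Rt;rv=(Rt.inv()*R1).as_rotvec()
    out=[]
    for i in range(1,n+1):
        s=i/n
        if ease: s=s*s*(3-2*s)
        tp=p0+(np.array(p1)-p0)*s; tr=Rt*R.from_rotvec(rv*s)
        d=np.round(Ri.as_matrix().T@(tp-p)/.75,nd); t=np.round((Ri.inv()*tr).as_rotvec()/np.pi,nd)
        p=p+Ri.as_matrix()@(d*.75); Ri=Ri*R.from_rotvec(t*np.pi)
        out.append((d,t,np.linalg.norm(d*750),np.degrees(np.linalg.norm(t*np.pi))))
    print("max step mm %.1f deg %.1f | end err mm %.2f deg %.2f"%(max(o[2] for o in out),max(o[3] for o in out),1000*np.linalg.norm(p-p1),np.degrees((Ri.inv()*R1).magnitude())))
    fm=lambda v:("%.*f"%(nd,v+0)).rstrip('0').rstrip('.') if abs(v)>1e-9 else "0"
    for k in range(0,n,8): print("; ".join(" ".join(fm(v) for v in list(o[0])+list(o[1])) for o in out[k:k+8]))
    return p,Ri
E
python3 - <<'E'
from h import *
from cell import *
o=get_obs(); p=o["eef_pos"];Rt=R.from_rotvec(o["tcp_rot"])
W=get_calibration("wrist")["world_to_cam"]
M=np.eye(4);M[:3,:3]=Rt.as_matrix();M[:3,3]=p
C=W@M; print("tool->cam",C.round(4).tolist())
np.save("toolcam.npy",C)
sc=[.6047,.2045,-.1375]
g=place(sc,[-.068,0,.05])[0]; R1,_=Rsc(sc[2],0)
t=tcp_from_grasp(g,R1)-R1.as_matrix()[:,2]*.15; print("grasp",g,"look tcp",t)
T=np.eye(4);T[:3,:3]=R1.as_matrix();T[:3,3]=t
cal=get_calibration("wrist"); cal["world_to_cam"]=C@np.linalg.inv(T)
print(proj(cal,place(sc,[(-.113,0,.058),(-.034,0,.058),(.045,.027,.025),(.045,-.027,.025),(0,0,0)])))
rows(p,Rt,t,R1,16)
E
```

```text
tool->cam [[-0.0002, 1.0, 0.0009, 0.0005], [-0.9524, 0.0001, -0.3047, 0.0312], [-0.3047, -0.0009, 0.9524, 0.1593], [0.0, 0.0, 0.0, 1.0]]
grasp [0.5373418  0.21382057 0.05      ] look tcp [0.47246001 0.22279846 0.16344933]
[[280.28272018 165.48486386]
 [280.17197557 232.24211357]
 [303.42832193 252.45788933]
 [256.7316823  252.44774141]
 [280.09842718 210.2842204 ]]
max step mm 37.4 deg 3.2 | end err mm 0.34 deg 0.04
-0.005 -0.002 0.001 0 -0.002 -0.001; -0.015 -0.008 0.003 -0.001 -0.005 -0.002; -0.023 -0.011 0.005 -0.001 -0.008 -0.004; -0.03 -0.015 0.007 -0.001 -0.011 -0.005; -0.035 -0.018 0.009 -0.002 -0.012 -0.006; -0.037 -0.021 0.012 -0.002 -0.015 -0.006; -0.04 -0.023 0.015 -0.001 -0.014 -0.007; -0.039 -0.025 0.016 -0.002 -0.016 -0.007
-0.038 -0.026 0.019 -0.002 -0.015 -0.007; -0.035 -0.027 0.019 -0.002 -0.015 -0.007; -0.031 -0.025 0.02 -0.002 -0.014 -0.006; -0.027 -0.023 0.018 -0.002 -0.013 -0.006; -0.022 -0.02 0.017 -0.001 -0.011 -0.005; -0.016 -0.016 0.013 -0.001 -0.008 -0.004; -0.01 -0.011 0.009 -0.001 -0.005 -0.002; -0.004 -0.003 0.003 0 -0.002 -0.001
```

Emit:
step_arm(
  series="-0.005 -0.002 0.001 0 -0.002 -0.001; -0.015 -0.008 0.003 -0.001 -0.005 -0.002; -0.023 -0.011 0.005 -0.001 -0.008 -0.004; -0.03 -0.015 0.007 -0.001 -0.011 -0.005; -0.035 -0.018 0.009 -0.002 -0.012 -0.006; -0.037 -0.021 0.012 -0.002 -0.015 -0.006; -0.04 -0.023 0.015 -0.001 -0.014 -0.007; -0.039 -0.025 0.016 -0.002 -0.016 -0.007",
  grip=-1,
)

```text
time: 0.95
eef_pos: [0.3405, 0.3648, 0.1978]
tcp_rot: [0.374, 2.852, -0.029]
force: [0.4, -0.7, -0.5]
grip_width: 0.0858
```

Emit:
step_arm(
  series="-0.038 -0.026 0.019 -0.002 -0.015 -0.007; -0.035 -0.027 0.019 -0.002 -0.015 -0.007; -0.031 -0.025 0.02 -0.002 -0.014 -0.006; -0.027 -0.023 0.018 -0.002 -0.013 -0.006; -0.022 -0.02 0.017 -0.001 -0.011 -0.005; -0.016 -0.016 0.013 -0.001 -0.008 -0.004; -0.01 -0.011 0.009 -0.001 -0.005 -0.002; -0.004 -0.003 0.003 0 -0.002 -0.001",
)

```text
time: 1.75
eef_pos: [0.4728, 0.2211, 0.1632]
tcp_rot: [0.181, 2.612, -0.049]
force: [-0.2, -0.2, 1.1]
grip_width: 0.0855
```

```bash
python3 - <<'E'
from h import *
from cell import *
import pickle
o=get_obs(); c=get_calibration("wrist"); im=capture("wrist"); pickle.dump(c,open("w1.pkl","wb"))
print(o["eef_pos"],o["joint_pos"],o["time"])
cv2.imwrite("pics/w1raw.png",im[:,:,::-1])
cv2.imwrite("pics/w1.png",cv2.resize(im[120:300,180:400,::-1],None,fx=3.3,fy=3.3,interpolation=cv2.INTER_CUBIC))
E
```

```text
[0.47284203 0.22108266 0.16321282] [ 0.3991216   0.08711134  2.06513808 -0.4844436   0.58322409 -0.6802197 ] 1.75
```

View pics/w1.png

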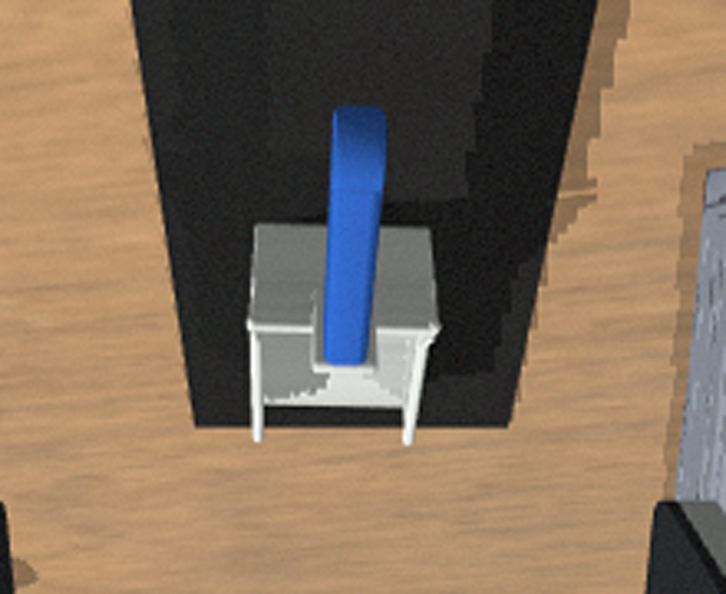

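View pics/w1raw.png

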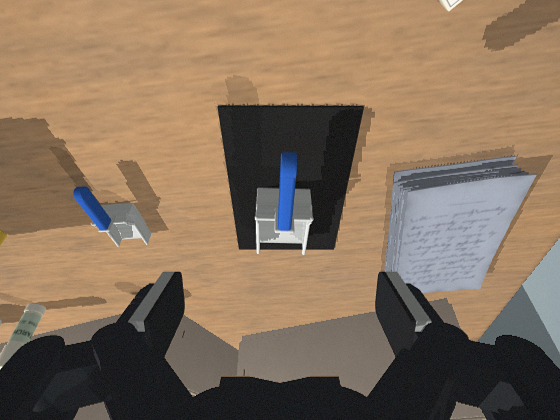

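```bash
python3 - <<'E'
from h import *
import pickle
c=pickle.load(open("w1.pkl","rb"))
z=.003
L=[(-.034,-.027,z),(-.034,.027,z),(-.034,-.027,z+.042),(-.034,.027,z+.042),(.045,-.027,.025+z),(.045,.027,.025+z),(-.113,-.006,z+.058),(-.113,.006,z+.058),(-.034,-.006,z+.058),(-.034,.006,z+.058),(-.113,-.006,z+.036),(-.113,.006,z+.036)]
u=[(256,226),(430,229),(249,325),(438,328),(254,440),(412,442),(330,190),(384,192),(325,362),(368,362),(334,109),(385,111)]
u=(np.array(u)+.5)/3.3-.5+[180,120]
x,r=fit([(c,L,u)],[.6047,.2045,-.1375]); print(x,np.degrees(x[2])); print(r.round(1).tolist())
Lp=[(-.1,.06,z),(-.1,-.06,z),(.1,-.06,z),(.1,.06,z)]
up=[(364,107),(219,105),((195+.5)/3.3-.5+180,(428+.5)/3.3-.5+120),((510+.5)/3.3-.5+180,(428+.5)/3.3-.5+120)]
x,r=fit([(c,Lp,up)],[.577,.212,-.14]); print("pad",x,np.degrees(x[2]),r.round(1).tolist())
E
```

```text
[ 0.6039723   0.20535965 -0.17064249] -9.777094297156443
[[-0.1, 0.7], [-0.0, 1.0], [-0.0, 2.0], [0.3, 2.3], [0.7, 0.7], [-0.1, 1.0], [0.7, -10.2], [0.8, -10.4], [-0.7, 4.7], [-0.5, 5.0], [-0.5, -4.3], [-0.5, -4.5]]
pad [ 0.57677771  0.21553661 -0.14674604] -8.407928799335238 [[1.9, -0.5], [-0.9, 0.4], [-0.1, 0.2], [-0.2, 0.7]]
```

```bash
python3 - <<'E'
from h import *
import pickle
c=pickle.load(open("w1.pkl","rb"))
z=.003
L=[(-.034,-.027,z),(-.034,.027,z),(-.034,-.027,z+.042),(-.034,.027,z+.042),(.045,-.027,.025+z),(.045,.027,.025+z)]
u=[(256,226),(430,229),(249,325),(438,328),(254,440),(412,442)]
u=(np.array(u)+.5)/3.3-.5+[180,120]
x,r=fit([(c,L,u)],[.6047,.2045,-.1375]); print(x,np.degrees(x[2])); print(r.round(1).tolist())
H=[(-.113,0,z+.058),(-.113,0,z+.036),(-.034,0,z+.058),(-.068,0,z+.058)]
print(((proj(c,place(x,H))-[180,120])*3.3).round())
# draw
im=cv2.imread("pics/w1raw.png")
E
```

```text
[ 0.60197577  0.20548164 -0.17270027] -9.894996664617157
[[-0.3, -0.7], [0.0, -0.3], [-0.2, 0.6], [0.3, 1.0], [0.4, -0.3], [-0.2, -0.0]]
[[359. 149.]
 [357.  88.]
 [343. 372.]
 [349. 288.]]
```

```bash
python3 - <<'E'
from h import *
from cell import *
o=get_obs(); p=o["eef_pos"];Rt=R.from_rotvec(o["tcp_rot"])
sc=[.602,.2055,-.1725]
g=place(sc,[-.068,0,.05])[0]; R1,_=Rsc(sc[2],0)
t=tcp_from_grasp(g,R1); print(g,t)
a,b=rows(p,Rt,t-R1.as_matrix()[:,2]*.07,R1,8)
rows(a,b,t,R1,8)
E
```

```text
[0.53500921 0.21717191 0.05      ] [0.54436821 0.21554128 0.03354552]
max step mm 14.3 deg 0.4 | end err mm 0.41 deg 0.11
0 0 0.004 0 0 0; 0.001 0.001 0.012 0.001 0 0.001; 0 0.001 0.017 0.001 0 0.002; 0.001 0.002 0.019 0.001 0 0.002; 0.001 0.001 0.019 0.001 0 0.001; 0.001 0.001 0.017 0.001 0 0.002; 0 0.001 0.012 0 0 0.001; 0 0.001 0.004 0 0 0
max step mm 12.8 deg 0.0 | end err mm 0.52 deg 0.11
0 0 0.004 0 0 0; 0 0 0.011 0 0 0; 0 0 0.015 0 0 0; 0 0 0.017 0 0 0; 0 0 0.017 0 0 0; 0 0 0.015 0 0 0; 0 -0.001 0.011 0 0 0; 0 0 0.004 0 0 0
```

Emit:
step_arm(
  series="0 0 0.004 0 0 0; 0.001 0.001 0.012 0.001 0 0.001; 0 0.001 0.017 0.001 0 0.002; 0.001 0.002 0.019 0.001 0 0.002; 0.001 0.001 0.019 0.001 0 0.001; 0.001 0.001 0.017 0.001 0 0.002; 0 0.001 0.012 0 0 0.001; 0 0.001 0.004 0 0 0",
)

```text
time: 2.6
eef_pos: [0.5098, 0.224, 0.0935]
tcp_rot: [0.222, 2.611, -0.057]
force: [-0.2, -0.3, -0.1]
grip_width: 0.0856
```

```bash
python3 - <<'E'
from h import *
from cell import *
o=get_obs(); c=get_calibration("wrist"); im=capture("wrist")[:,:,::-1].copy()
p=o["eef_pos"];Rt=R.from_rotvec(o["tcp_rot"])
print(p,o["tcp_rot"])
sc=[.602,.2055,-.1725]; z=.003
for q in proj(c,place(sc,[(-.034,-.027,z+.042),(-.034,.027,z+.042),(.045,-.027,z+.025),(.045,.027,z+.025),(-.068,0,z+.058),(-.113,0,z+.058)])): cv2.circle(im,tuple(int(round(v)) for v in q),2,(0,255,255),-1)
cv2.imwrite("pics/w2.png",im)
g=place(sc,[-.068,0,.05])[0]; R1,_=Rsc(sc[2],0)
rows(p,Rt,tcp_from_grasp(g,R1),R1,8)
E
```

```text
[0.50979976 0.22403118 0.09349317] [ 0.2222234   2.61056161 -0.05729609]
max step mm 12.8 deg 0.2 | end err mm 0.33 deg 0.09
0 0 0.004 0 0 0; 0 -0.001 0.011 0 0 0; 0 0 0.014 0 0 0; -0.001 -0.001 0.017 0 0 0; 0 0 0.017 0.001 0 0; 0 -0.001 0.015 0 0 0.001; 0 0 0.011 0 0 0; 0 0 0.004 0 0 0
```

View pics/w2.png

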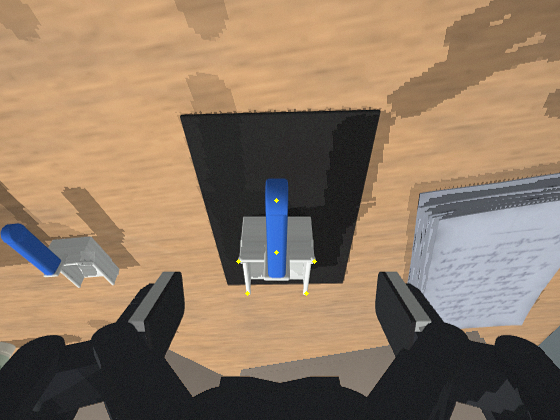

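Emit:
step_arm(
  series="0 0 0.004 0 0 0; 0 -0.001 0.011 0 0 0; 0 0 0.014 0 0 0; -0.001 -0.001 0.017 0 0 0; 0 0 0.017 0.001 0 0; 0 -0.001 0.015 0 0 0.001; 0 0 0.011 0 0 0; 0 0 0.004 0 0 0",
)

```text
time: 3.45
eef_pos: [0.5447, 0.2152, 0.0335]
tcp_rot: [0.229, 2.61, -0.06]
force: [-0.2, -0.3, 0.1]
grip_width: 0.0857
```

Emit:
step_arm(
  series="0 0 0 0 0 0; 0 0 0 0 0 0; 0 0 0 0 0 0; 0 0 0 0 0 0; 0 0 0 0 0 0; 0 0 0 0 0 0; 0 0 0 0 0 0; 0 0 0 0 0 0",
  grip=1,
  force=70,
)

```text
time: 4.25
eef_pos: [0.5448, 0.2158, 0.0353]
tcp_rot: [0.228, 2.608, -0.059]
force: [-3.0, -0.3, 4.6]
grip_width: 0.0109
```

```bash
python3 - <<'E'
from h import *
from cell import *
o=get_obs(); print(o["time"],o["eef_pos"],o["tcp_rot"],o["grip_width"],o["force"],o["ft_torque"])
for n in("wrist","side"): cv2.imwrite(f"pics/{n}3.png",capture(n)[:,:,::-1])
im=cv2.imread("pics/side3.png"); cv2.imwrite("pics/side3z.png",cv2.resize(im[150:260,200:340],None,fx=5,fy=5,interpolation=cv2.INTER_CUBIC))
E
```

```text
4.25 [0.54480197 0.21580124 0.03525148] [ 0.22818001  2.60788663 -0.05905286] 0.01090666797932454 [-3.01795397 -0.34099918  4.57605815] [-0.12273744  0.12861894 -0.00688507]
```

View pics/wrist3.png

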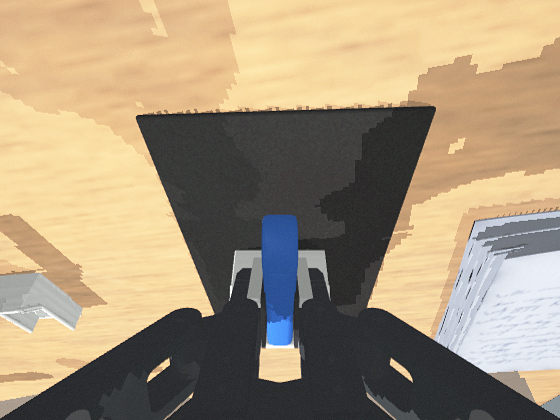

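View pics/side3z.png

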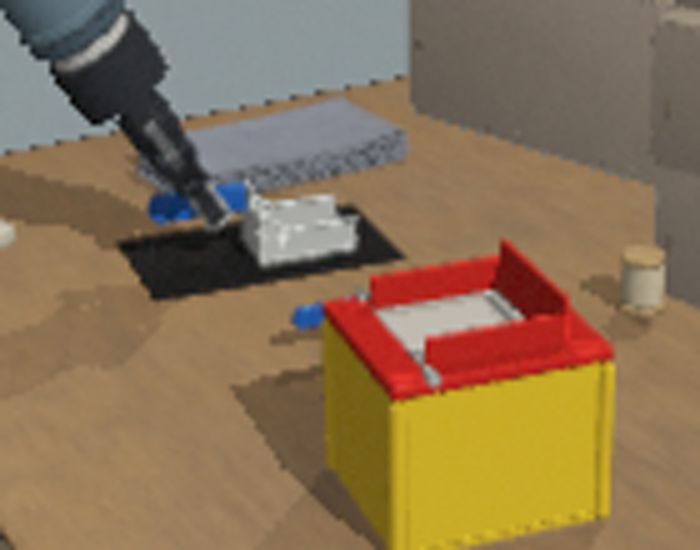

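```bash
cat >> h.py <<'E'
def cur():
    from cell import get_obs
    o=get_obs(); return o,o["eef_pos"],R.from_rotvec(o["tcp_rot"])
def T4(p,Rt):
    M=np.eye(4);M[:3,:3]=Rt.as_matrix();M[:3,3]=p;return M
def tool_for(scp,yaw,th):
    """tcp pose so that scoop origin at scp with yaw,pitch"""
    Q=np.load("ts.npy") # tool->scoop
    S=T4(scp,R.from_euler('z',yaw)*R.from_euler('y',th))
    M=S@np.linalg.inv(Q); return M[:3,3],R.from_matrix(M[:3,:3])
def scoop_now(p,Rt):
    return T4(p,Rt)@np.load("ts.npy")
E
python3 - <<'E'
from h import *
o,p,Rt=cur()
Q=np.linalg.inv(T4(p,Rt))@T4([.602,.2055,.003],R.from_euler('z',-.1725)); np.save("ts.npy",Q); print(Q.round(3))
rows(p,Rt,p+[0,0,.18],Rt,16)
E
```

```text
[[-0.865  0.002 -0.501 -0.034]
 [ 0.002  1.     0.002 -0.   ]
 [ 0.501  0.001 -0.865  0.057]
 [ 0.     0.     0.     1.   ]]
max step mm 17.1 deg 0.0 | end err mm 0.43 deg 0.00
-0.001 0 -0.002 0 0 0; -0.004 0 -0.007 0 0 0; -0.006 0 -0.01 0 0 0; -0.008 0 -0.013 0 0 0; -0.009 0 -0.016 0 0 0; -0.01 0 -0.018 0 0 0; -0.011 0 -0.018 0 0 0; -0.011 0 -0.02 0 0 0
-0.011 0 -0.019 0 0 0; -0.011 0 -0.019 0 0 0; -0.01 0 -0.018 0 0 0; -0.009 0 -0.015 0 0 0; -0.008 0 -0.014 0 0 0; -0.006 0 -0.01 0 0 0; -0.004 0 -0.006 0 0 0; -0.001 0 -0.003 0 0 0
```

Emit:
step_arm(
  series="-0.001 0 -0.002 0 0 0; -0.004 0 -0.007 0 0 0; -0.006 0 -0.01 0 0 0; -0.008 0 -0.013 0 0 0; -0.009 0 -0.016 0 0 0; -0.01 0 -0.018 0 0 0; -0.011 0 -0.018 0 0 0; -0.011 0 -0.02 0 0 0",
)

```text
time: 5.15
eef_pos: [0.5436, 0.2152, 0.1243]
tcp_rot: [0.229, 2.611, -0.061]
force: [0.1, -0.5, -1.3]
grip_width: 0.0105
```

Emit:
step_arm(
  series="-0.011 0 -0.019 0 0 0; -0.011 0 -0.019 0 0 0; -0.01 0 -0.018 0 0 0; -0.009 0 -0.015 0 0 0; -0.008 0 -0.014 0 0 0; -0.006 0 -0.01 0 0 0; -0.004 0 -0.006 0 0 0; -0.001 0 -0.003 0 0 0",
)

```text
time: 5.95
eef_pos: [0.5445, 0.2154, 0.2152]
tcp_rot: [0.229, 2.608, -0.059]
force: [0.4, 0.8, -1.2]
grip_width: 0.0108
```

```bash
python3 - <<'E'
from h import *
from cell import *
o,p,Rt=cur(); print(o["time"],p,o["grip_width"],o["force"],o["ft_torque"],o["joint_pos"].round(2))
S=scoop_now(p,Rt); print(S[:3,3])
loc=[(-.034,-.027,.042),(-.034,.027,.042),(.045,-.027,.025),(.045,.027,.025),(-.034,-.027,0),(-.034,.027,0),(.018,-.027,0),(.045,-.027,.007),(-.113,0,.036),(-.113,0,.058)]
P=(np.c_[np.array(loc),np.ones(len(loc))]@S.T)[:,:3]
outs=[]
for n in("scene","side","wrist"):
    c=get_calibration(n); im=capture(n)[:,:,::-1].copy(); q=proj(c,P); k=q.mean(0)
    cv2.imwrite(f"pics/{n}4raw.png",im)
    M=np.array([[5,0,195-5*k[0]],[0,5,195-5*k[1]]]); z=cv2.warpAffine(im,M,(390,390),flags=cv2.INTER_CUBIC)
    for a in q@M[:,:2].T+M[:,2]: cv2.circle(z,tuple(int(v) for v in a),2,(0,255,255),-1)
    outs.append(z)
cv2.imwrite("pics/m4.png",np.hstack(outs[:2]));cv2.imwrite("pics/m4w.png",outs[2])
E
```

```text
5.95 [0.54450702 0.21541286 0.21517317] 0.010849201779355963 [ 0.39764095  0.7647351  -1.16796988] [0.09370772 0.46657124 0.0135434 ] [ 0.33  0.12  1.87 -0.38  0.71 -0.83]
[0.60170975 0.20507345 0.18291799]
```

View pics/m4.png

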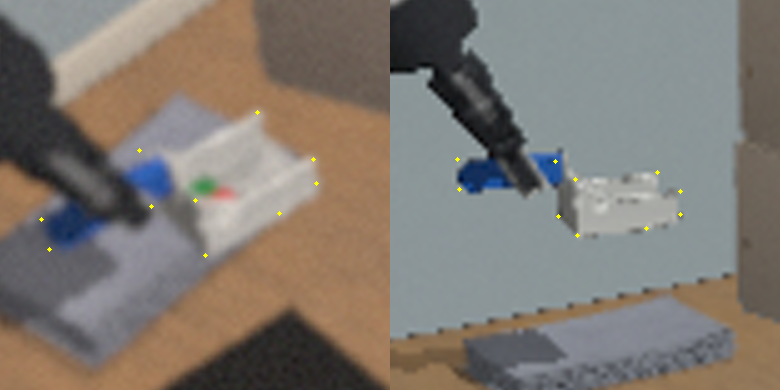

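```bash
python3 - <<'E'
from h import *
o,p,Rt=cur()
b=[.524,-.1824,-.1665]
t=place(b,[-.037,0,.195])[0]
p1,R1=tool_for(t,b[2],0); print(t,p1)
rows(p,Rt,p1,R1,24)
E
```

```text
[ 0.48751168 -0.17626792  0.195     ] [ 0.4302245  -0.16629815  0.22722165]
max step mm 25.0 deg 0.2 | end err mm 0.44 deg 0.11
0 -0.003 0 0 0 0; 0.001 -0.007 -0.001 0 0 0; 0.001 -0.013 -0.001 0 0 0; 0.001 -0.016 -0.001 0 0 0; 0.002 -0.02 -0.002 0 0 0; 0.002 -0.023 -0.002 0 0 0; 0.002 -0.026 -0.002 0 0 0; 0.002 -0.029 -0.003 0 0 0
0.003 -0.03 -0.003 0 0 -0.001; 0.003 -0.031 -0.002 0 0 0; 0.003 -0.033 -0.003 -0.001 0 0; 0.002 -0.033 -0.003 0 0 0; 0.003 -0.033 -0.003 0 0 0; 0.003 -0.032 -0.003 0 0 0; 0.003 -0.031 -0.003 0 0 0; 0.002 -0.031 -0.002 0 0 0
0.003 -0.028 -0.003 0 0 0; 0.002 -0.026 -0.002 0 0 0; 0.002 -0.023 -0.002 0 0 0; 0.002 -0.02 -0.002 0 0 -0.001; 0.001 -0.017 -0.002 0 0 0; 0.002 -0.012 -0.001 0 0 0; 0 -0.008 -0.001 0 0 0; 0 -0.002 0 0 0 0
```

Emit:
step_arm(
  series="0 -0.003 0 0 0 0; 0.001 -0.007 -0.001 0 0 0; 0.001 -0.013 -0.001 0 0 0; 0.001 -0.016 -0.001 0 0 0; 0.002 -0.02 -0.002 0 0 0; 0.002 -0.023 -0.002 0 0 0; 0.002 -0.026 -0.002 0 0 0; 0.002 -0.029 -0.003 0 0 0",
)

```text
time: 6.9
eef_pos: [0.5144, 0.1151, 0.2182]
tcp_rot: [0.228, 2.609, -0.06]
force: [0.4, -0.9, -1.3]
grip_width: 0.0111
```

Emit:
step_arm(
  series="0.003 -0.03 -0.003 0 0 -0.001; 0.003 -0.031 -0.002 0 0 0; 0.003 -0.033 -0.003 -0.001 0 0; 0.002 -0.033 -0.003 0 0 0; 0.003 -0.033 -0.003 0 0 0; 0.003 -0.032 -0.003 0 0 0; 0.003 -0.031 -0.003 0 0 0; 0.002 -0.031 -0.002 0 0 0",
)

```text
time: 7.7
eef_pos: [0.4594, -0.0688, 0.2241]
tcp_rot: [0.223, 2.609, -0.058]
force: [1.4, -0.2, -1.9]
grip_width: 0.0108
```

Emit:
step_arm(
  series="0.003 -0.028 -0.003 0 0 0; 0.002 -0.026 -0.002 0 0 0; 0.002 -0.023 -0.002 0 0 0; 0.002 -0.02 -0.002 0 0 -0.001; 0.001 -0.017 -0.002 0 0 0; 0.002 -0.012 -0.001 0 0 0; 0 -0.008 -0.001 0 0 0; 0 -0.002 0 0 0 0",
)

```text
time: 8.5
eef_pos: [0.4304, -0.1669, 0.2279]
tcp_rot: [0.221, 2.609, -0.059]
force: [0.4, 0.6, -1.4]
grip_width: 0.0114
```

```bash
cat > look.py <<'E'
import sys,pickle
from h import *
from cell import *
tag=sys.argv[1]
o,p,Rt=cur(); print(o["time"],p,o["grip_width"],o["force"],o["ft_torque"],o["joint_pos"].round(2))
S=scoop_now(p,Rt); print("scoop",S[:3,3],"pitch",np.degrees(np.arcsin(-S[2,0])))
loc=[(-.034,-.027,.042),(-.034,.027,.042),(.045,-.027,.025),(.045,.027,.025),(-.034,-.027,0),(.018,-.027,0),(.045,-.027,.007),(-.113,0,.036),(-.113,0,.058)]
P=(np.c_[np.array(loc),np.ones(len(loc))]@S.T)[:,:3]
b=[.524,-.1824,-.1665]
import os
if os.path.exists("bin.npy"): b=np.load("bin.npy")
B=place(b,[(-.065,.058,.114),(-.065,-.058,.114),(.065,-.058,.114),(-.042,.042,.114),(-.042,-.042,.114),(.046,.046,.142),(.046,-.046,.142)])
outs=[]
for n in sys.argv[2:]:
    c=get_calibration(n); im=capture(n)[:,:,::-1].copy(); q=proj(c,P); k=proj(c,B).mean(0)*.6+q.mean(0)*.4
    cv2.imwrite(f"pics/{n}{tag}raw.png",im); pickle.dump(c,open(f"{n}{tag}.pkl","wb"))
    f=2 if n=="wrist" else 4
    if n=="wrist": k=np.array([280,210])
    M=np.array([[f,0,195-f*k[0]],[0,f,250-f*k[1]]]); z=cv2.warpAffine(im,M,(390,500),flags=cv2.INTER_CUBIC)
    print(n,"off",(-M[:,2]/f).tolist(),"f",f)
    for a in q@M[:,:2].T+M[:,2]: cv2.circle(z,tuple(int(v) for v in a),1,(0,255,255),-1)
    for a in proj(c,B)@M[:,:2].T+M[:,2]: cv2.circle(z,tuple(int(v) for v in a),2,(255,0,255),-1)
    outs.append(z)
cv2.imwrite(f"pics/m{tag}.png",np.hstack(outs))
E
python3 look.py 5 scene side wrist
python3 -c "
import cv2;a=cv2.imread('pics/m5.png');cv2.imwrite('pics/m5a.png',a[:,:780])"
```

```text
8.5 [ 0.43038431 -0.16691448  0.22793348] 0.011395634388185817 [ 0.38266868  0.63584214 -1.43821916] [ 0.03941789  0.40829192 -0.0218768 ] [-0.88 -0.2   2.14  0.46  0.84 -2.53]
scoop [ 0.48764064 -0.17696769  0.19568294] pitch 0.029013666788807593
scene off [249.49405880786588, 171.24169080930497] f 4
side off [235.66750801481203, 139.23218921457845] f 4Traceback (most recent call last):
  File "look.py", line 19, in <module>
    M=np.array([[f,0,195-f*k[0]],[0,f,250-f*k[1]]]); z=cv2.warpAffine(im,M,(390,500),flags=cv2.INTER_CUBIC)
                                                       ~~~~~~~~~~~~~~^^^^^^^^^^^^^^^^^^^^^^^^^^^^^^^^^^^^^^
cv2.error: OpenCV(4.12.0) /io/opencv/modules/imgproc/src/imgwarp.cpp:2729: error: (-215:Assertion failed) (M0.type() == CV_32F || M0.type() == CV_64F) && M0.rows == 2 && M0.cols == 3 in function 'warpAffine'

[ WARN:0@0.016] global loadsave.cpp:275 findDecoder imread_('pics/m5.png'): can't open/read file: check file path/integrity
Traceback (most recent call last):
TypeError: 'NoneType' object is not subscriptable
```

View pics/wrist5raw.png

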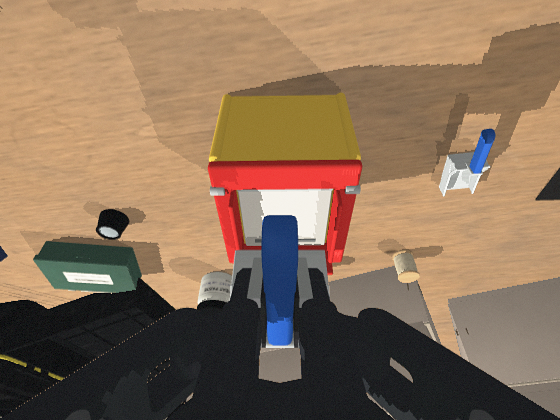

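```bash
sed -i 's/np.array(\[\[f,0,195-f\*k\[0\]\],\[0,f,250-f\*k\[1\]\]\])/np.array([[f,0,195-f*k[0]],[0,f,250-f*k[1]]],float)/' look.py
python3 - <<'E'
import cv2,pickle
from h import *
from cell import *
c=get_calibration("wrist"); pickle.dump(c,open("wrist5.pkl","wb"))
im=cv2.imread("pics/wrist5raw.png"); z=cv2.resize(im[85:285,195:375],None,fx=4,fy=4,interpolation=cv2.INTER_CUBIC)[:600]
b=[.524,-.1824,-.1665]
B=place(b,[(-.065,.058,.114),(-.065,-.058,.114),(-.065,.058,0),(-.065,-.058,0),(-.042,.04,.112),(-.042,-.04,.112),(.038,.04,.112),(-.042,.042,.132),(-.042,-.042,.132)])
for a in (proj(c,B)-[195,85]+.5)*4: cv2.circle(z,tuple(int(v) for v in a),3,(255,0,255),-1)
print(proj(c,B))
cv2.imwrite("pics/w5z.png",z)
E
```

```text
[[353.6584133  167.94935131]
 [204.18072135 168.08459696]
 [336.64318657  93.77989988]
 [221.39638278  93.90114882]
 [327.09487523 187.60155242]
 [230.85963793 187.68487444]
 [318.76777224 244.88088779]
 [332.06505624 205.16497613]
 [225.85126382 205.25323294]]
```

View pics/w5z.png

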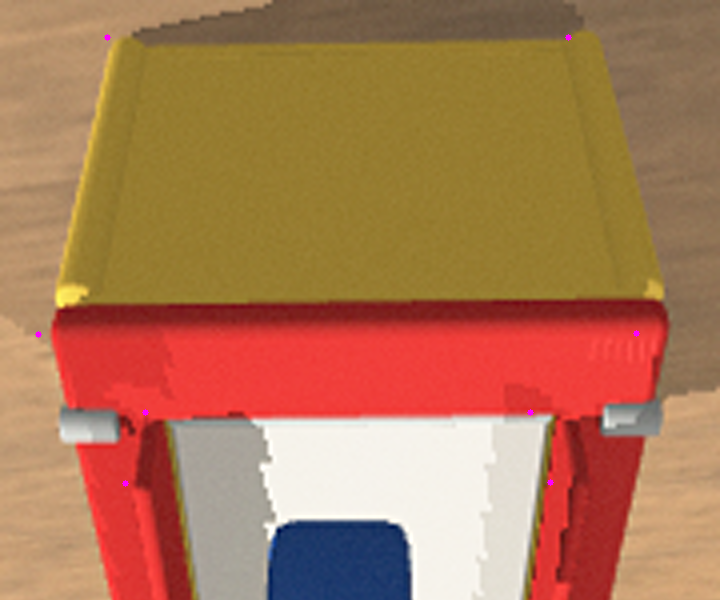

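```bash
python3 - <<'E'
from h import *
import pickle
from cell import get_calibration
c=pickle.load(open("wrist5.pkl","rb"))
L=[(-.065,.058,.114),(-.065,-.058,.114),(-.065,.058,0),(-.065,-.058,0),(-.042,.04,.112),(-.042,-.04,.112)]
u=(np.array([(665,316),(57,324),(597,36),(113,40),(553,415),(168,420)])+.5)/4-.5+[195,85]
x,r=fit([(c,L,u)],[.524,-.18,-.167]);print(x,np.degrees(x[2]),r.round(1).tolist())
cs,cd=get_calibration("scene"),get_calibration("side")
L2=[(-.065,.058,.114),(-.065,-.058,.114),(.065,-.058,.114),(-.065,-.058,0)]
bs=(np.array([(98,238),(300,430),(543,238),(293,567)])+.5)/6.5-.5+[255,200]
bd=(np.array([(300,275),(380,388),(645,330),(382,585)])+.5)/6-.5+[215,165]
for ob in ([(cs,L2,bs)],[(cd,L2,bd)]):
  y,r=fit(ob,[.524,-.18,-.167]);print(y,np.degrees(y[2]),r.round(1).tolist())
np.save("bin.npy",x)
E
```

```text
[ 0.52451584 -0.17727455 -0.15719364] -9.006532309768405 [[-1.2, 3.4], [1.2, 2.7], [-2.6, -0.7], [3.1, -0.5], [0.0, -1.4], [-0.0, -1.9]]
[ 0.52491967 -0.18216443 -0.16512076] -9.460722555659022 [[0.3, -0.0], [0.1, -0.4], [-0.3, -0.0], [-0.1, 0.6]]
[ 0.52185541 -0.18482584 -0.16763654] -9.604866029808758 [[0.2, 0.1], [-0.0, -1.7], [-0.6, 0.1], [0.3, 1.1]]
```

```bash
cat >> h.py <<'E'
BIN=[.524,-.179,-.16]
def lip_pose(th,h,zl):
    th=np.radians(th)
    S=R.from_euler('z',BIN[2])*R.from_euler('y',th)
    lip=place(BIN,[-.042+h/1000,0,zl/1000])[0]
    return tool_for(lip-S.as_matrix()@np.array([.045,0,.007]),BIN[2],th)
E
python3 - <<'E'
from h import *
o,p,Rt=cur()
p1,R1=lip_pose(10,62,140); print(p1)
a,b=rows(p,Rt,p1,R1,8)
p2,R2=lip_pose(10,62,121); rows(a,b,p2,R2,6)
E
python3 look.py 6 scene side
```

```text
[ 0.44783932 -0.16636727  0.18274981]
max step mm 9.1 deg 2.0 | end err mm 0.26 deg 0.10
0 0 0.003 0 0.002 0; 0.002 0 0.007 0 0.007 0; 0.001 0.001 0.01 0 0.008 0; 0.001 0.001 0.012 0 0.011 -0.001; 0.001 0 0.012 -0.001 0.01 0; 0.001 0.001 0.01 0 0.009 0; 0 0 0.007 0 0.006 0; 0 0 0.003 0 0.002 -0.001
max step mm 4.7 deg 0.0 | end err mm 0.44 deg 0.10
0.001 0 0.002 0 0 0; 0.001 0 0.004 0 0 0; 0.002 0 0.006 0 0 0; 0.002 0 0.005 0 0 0; 0.002 0 0.005 0 0 0; 0 0 0.002 0 0 0
8.65 [ 0.4306908  -0.16582289  0.22775614] 0.011040442330142251 [ 0.73563419  1.02530617 -1.9859557 ] [0.1175628  0.50351111 0.03423008] [-0.88 -0.2   2.14  0.46  0.84 -2.53]
scoop [ 0.48795568 -0.17576594  0.19548663] pitch 0.04740420318970783
scene off [248.50599175775147, 170.41916937702211] f 4
side off [235.18716173891812, 138.77553267268962] f 4
```

View pics/m6.png

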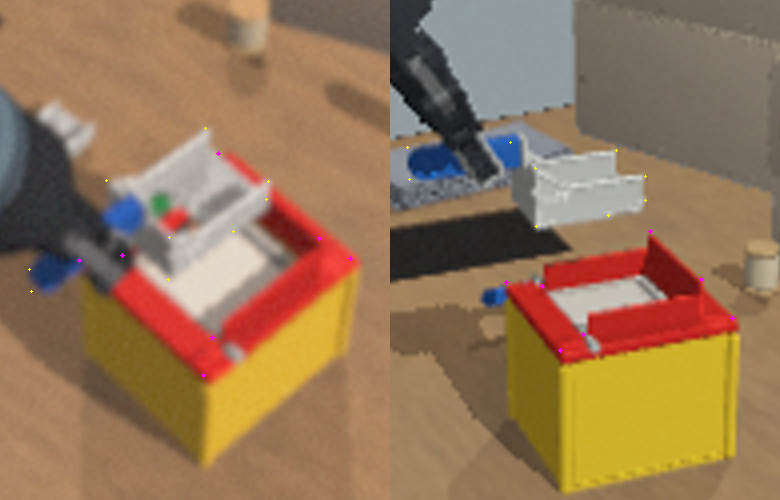

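Emit:
step_arm(
  series="0 0 0.003 0 0.002 0; 0.002 0 0.007 0 0.007 0; 0.001 0.001 0.01 0 0.008 0; 0.001 0.001 0.012 0 0.011 -0.001; 0.001 0 0.012 -0.001 0.01 0; 0.001 0.001 0.01 0 0.009 0; 0 0 0.007 0 0.006 0; 0 0 0.003 0 0.002 -0.001",
  grip=1,
  force=100,
)

```text
time: 9.55
eef_pos: [0.4483, -0.1662, 0.1821]
tcp_rot: [0.222, 2.783, -0.037]
force: [0.0, 0.3, -2.0]
grip_width: 0.0106
```

Emit:
step_arm(
  series="0.001 0 0.002 0 0 0; 0.001 0 0.004 0 0 0; 0.002 0 0.006 0 0 0; 0.002 0 0.005 0 0 0; 0.002 0 0.005 0 0 0; 0 0 0.002 0 0 0",
)

```text
time: 10.15
eef_pos: [0.448, -0.1664, 0.1631]
tcp_rot: [0.224, 2.783, -0.037]
force: [-0.4, 1.1, -1.4]
grip_width: 0.0108
```

```bash
python3 look.py 7 scene side
```

```text
10.15 [ 0.44800618 -0.16642558  0.16306469] 0.010752978145680445 [-0.44562408  1.05371542 -1.36088407] [ 0.10740183  0.36382003 -0.02359479] [-0.74 -0.    2.08  0.27  0.78 -2.31]
scoop [ 0.49898984 -0.17490734  0.12125347] pitch 9.97978927597866
scene off [249.97548265630678, 175.55392625406267] f 4
side off [237.3498955703102, 147.79148242111202] f 4
```

View pics/m7.png

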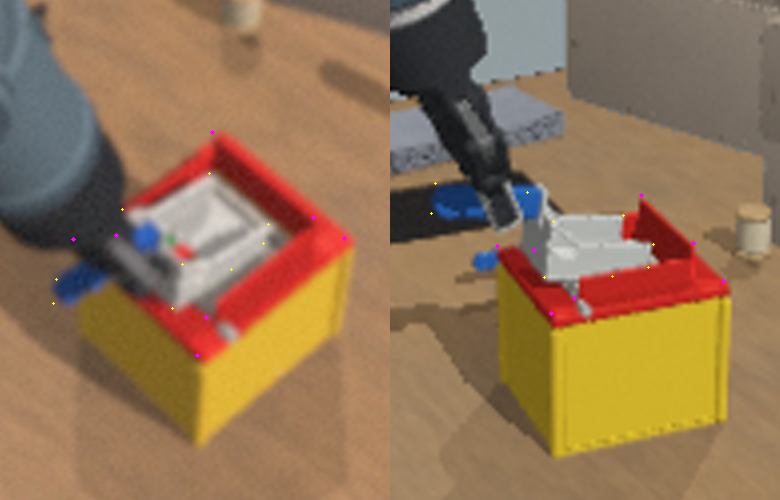

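```bash
cat >> h.py <<'E'
def path_rows(p,Rt,poses,nd=3):
    p=np.array(p);out=[];fm=lambda v:("%.*f"%(nd,v+0)).rstrip('0').rstrip('.') if abs(v)>1e-9 else "0"
    for tp,tr in poses:
        d=np.round(Rt.as_matrix().T@(tp-p)/.75,nd); t=np.round((Rt.inv()*tr).as_rotvec()/np.pi,nd)
        p=p+Rt.as_matrix()@(d*.75);Rt=Rt*R.from_rotvec(t*np.pi)
        out.append((d,t)); 
    print("max mm %.1f deg %.1f"%(max(np.linalg.norm(d)*750 for d,t in out),max(np.linalg.norm(t)*180 for d,t in out)))
    for k in range(0,len(out),8): print("; ".join(" ".join(fm(v) for v in list(d)+list(t)) for d,t in out[k:k+8]))
KF=np.array([(10,62,121),(20,64,110),(30,62,96),(40,58,84),(50,53,75.5),(62,46,64.5)])
def kf(th): return lip_pose(th,np.interp(th,KF[:,0],KF[:,1]),np.interp(th,KF[:,0],KF[:,2]))
E
python3 - <<'E'
from h import *
o,p,Rt=cur()
path_rows(p,Rt,[kf(t) for t in (12,15.5,19.5,24,28.5,33,37.5,42, 46.5,50.5,54,57,59.5,61,62)])
E
```

```text
max mm 5.3 deg 4.5
-0.003 0 -0.001 0 0.011 0; -0.005 0 -0.001 0 0.02 0; -0.007 0 -0.001 0 0.022 0; -0.005 0 0 0 0.025 0; -0.006 0 0.001 0 0.025 0.001; -0.006 0 -0.001 0 0.025 0; -0.006 0 0 0 0.025 0; -0.006 0 -0.001 0.001 0.025 0
-0.006 0 -0.002 0 0.025 0; -0.006 0 -0.002 0 0.022 0; -0.005 0 -0.001 0 0.02 0; -0.005 0 -0.001 0 0.016 0; -0.004 0 -0.001 0 0.014 0; -0.002 0 0 0 0.009 0; -0.002 0 -0.001 0 0.005 0
```

Emit:
step_arm(
  series="-0.003 0 -0.001 0 0.011 0; -0.005 0 -0.001 0 0.02 0; -0.007 0 -0.001 0 0.022 0; -0.005 0 0 0 0.025 0; -0.006 0 0.001 0 0.025 0.001; -0.006 0 -0.001 0 0.025 0; -0.006 0 0 0 0.025 0; -0.006 0 -0.001 0.001 0.025 0",
)

```text
time: 11.05
eef_pos: [0.4812, -0.1722, 0.171]
tcp_rot: [-0.239, -2.924, -0.021]
force: [1.2, 0.4, 0.2]
grip_width: 0.0104
```

Emit:
step_arm(
  series="-0.006 0 -0.002 0 0.025 0; -0.006 0 -0.002 0 0.022 0; -0.005 0 -0.001 0 0.02 0; -0.005 0 -0.001 0 0.016 0; -0.004 0 -0.001 0 0.014 0; -0.002 0 0 0 0.009 0; -0.002 0 -0.001 0 0.005 0; 0 0 0 0 0 0",
)

```text
time: 11.85
eef_pos: [0.5034, -0.1757, 0.1675]
tcp_rot: [-0.211, -2.579, -0.058]
force: [1.7, -0.6, -1.2]
grip_width: 0.0109
```

```bash
python3 look.py 8 scene side
```

```text
11.85 [ 0.50343944 -0.17565248  0.16745573] 0.010889225243776264 [ 1.70902257 -0.58701682 -1.1501089 ] [-0.11214958 -0.71344489  0.0203528 ] [-0.45  0.64  1.23 -0.15  1.81 -1.85]
scoop [ 0.50236399 -0.17587485  0.10098584] pitch 61.89183673239425
scene off [253.82130460146072, 174.2944469326245] f 4
side off [241.69589716932512, 149.51761225199147] f 4
```

View pics/m8.png

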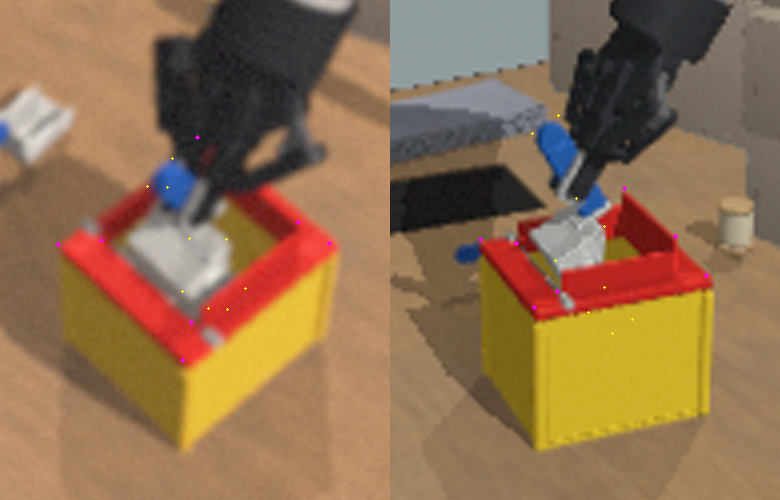

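```bash
python3 - <<'E'
import cv2
from cell import *
im=capture("wrist")[:,:,::-1]; cv2.imwrite("pics/w9.png",im)
a=cv2.imread("pics/scene8raw.png"); cv2.imwrite("pics/s8z.png",cv2.resize(a[205:290,255:355],None,fx=7,fy=7,interpolation=cv2.INTER_CUBIC))
E
```

```text
(no output)
```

View pics/w9.png

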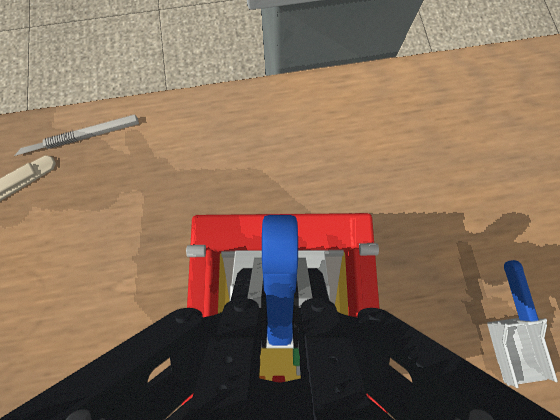

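View pics/s8z.png

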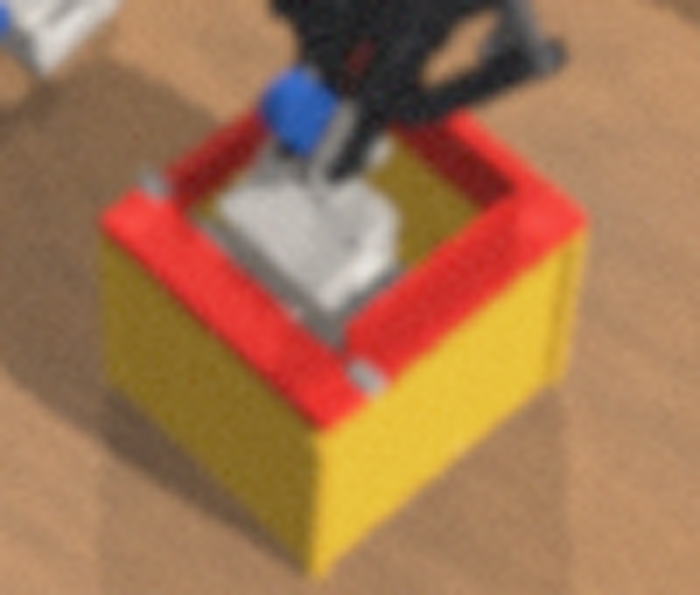

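```bash
python3 - <<'E'
from h import *
from cell import *
o,p,Rt=cur(); c=get_calibration("wrist"); S=scoop_now(p,Rt)
f=lambda L:proj(c,(np.c_[np.array(L),np.ones(len(L))]@S.T)[:,:3]).round()
print("lip",f([(.045,-.027,.01),(.045,.027,.01)]).tolist(),"back top",f([(-.034,-.027,.042),(-.034,.027,.042)]).tolist())
print("bin floor",proj(c,place(BIN,[(-.04,0,.005),(0,0,.005),(.04,0,.005),(.06,0,.005)])).round().tolist())
im=cv2.imread("pics/w9.png");cv2.imwrite("pics/w9z.png",cv2.resize(im[330:390,230:330],None,fx=7,fy=7,interpolation=cv2.INTER_CUBIC))
E
```

```text
lip [[244.0, 322.0], [316.0, 322.0]] back top [[227.0, 317.0], [333.0, 317.0]]
bin floor [[280.0, 265.0], [280.0, 308.0], [281.0, 354.0], [281.0, 378.0]]
```

View pics/w9z.png

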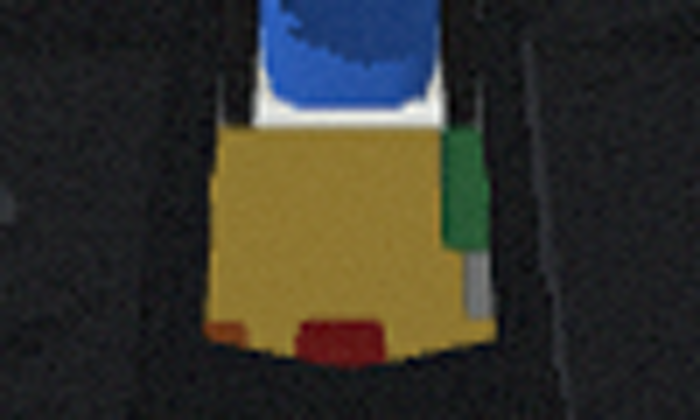

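All three blades (orange, red and green) lie on the bin's floor, at about (262,378), (279,378) and (297,355) in the wrist picture. I'll draw the scoop out along the same path.

```bash
python3 - <<'E'
from h import *
o,p,Rt=cur()
path_rows(p,Rt,[kf(t) for t in (61,58.5,55,50.5,45.5,40.5,35.5,30.5, 25.5,21,17,14,12,10.5,10)]+[lip_pose(10,62,124)])
E
```

```text
max mm 5.7 deg 5.0
0.002 0 0.002 0 -0.005 0; 0.004 0 0.001 0 -0.014 0; 0.005 0 0.001 0 -0.019 0; 0.007 0 0.002 0 -0.025 0; 0.007 0 0.003 0 -0.028 0; 0.006 0 0.003 -0.001 -0.028 0; 0.007 0 0.001 0 -0.027 0; 0.006 0 0.001 0 -0.028 0
0.007 0 0 0 -0.028 0; 0.006 0 0 0 -0.025 0; 0.006 0 0.001 0 -0.022 0; 0.004 0 0.001 0 -0.017 0; 0.003 0 0.001 0 -0.011 0; 0.003 0 0 0 -0.008 0; 0 0 0 0 -0.003 0; -0.001 0 -0.003 0 0 0
```

Emit:
step_arm(
  series="0.002 0 0.002 0 -0.005 0; 0.004 0 0.001 0 -0.014 0; 0.005 0 0.001 0 -0.019 0; 0.007 0 0.002 0 -0.025 0; 0.007 0 0.003 0 -0.028 0; 0.006 0 0.003 -0.001 -0.028 0; 0.007 0 0.001 0 -0.027 0; 0.006 0 0.001 0 -0.028 0",
)

```text
time: 12.8
eef_pos: [0.4676, -0.1696, 0.17]
tcp_rot: [-0.257, -3.126, -0.001]
force: [0.6, 0.4, -0.6]
grip_width: 0.0106
```

Emit:
step_arm(
  series="0.007 0 0 0 -0.028 0; 0.006 0 0 0 -0.025 0; 0.006 0 0.001 0 -0.022 0; 0.004 0 0.001 0 -0.017 0; 0.003 0 0.001 0 -0.011 0; 0.003 0 0 0 -0.008 0; 0 0 0 0 -0.003 0; -0.001 0 -0.003 0 0 0",
)

```text
time: 13.6
eef_pos: [0.4465, -0.1658, 0.1661]
tcp_rot: [0.23, 2.786, -0.038]
force: [0.6, 0.8, -0.8]
grip_width: 0.0101
```

```bash
python3 - <<'E'
from h import *
o,p,Rt=cur()
print(o["force"],p)
# up and level
t=place(BIN,[-.037,0,.200])[0]; p1,R1=tool_for(t,-.1725,0)
a,b=rows(p,Rt,p1,R1,12)
p2,R2=tool_for([.602,.2055,.19],-.1725,0)
rows(a,b,p2,R2,20)
E
```

```text
[ 0.58724182  0.77753506 -0.83285204] [ 0.44654657 -0.16583359  0.16608621]
max step mm 8.4 deg 1.3 | end err mm 0.53 deg 0.12
0 0 -0.002 0 -0.001 0; -0.001 0 -0.005 0 -0.003 0; -0.001 0 -0.007 0 -0.005 0; -0.001 0 -0.009 0 -0.006 0.001; -0.001 0 -0.011 0.001 -0.006 0; -0.002 0 -0.011 0 -0.007 0; -0.002 0 -0.011 0 -0.007 0.001; -0.003 0 -0.01 0 -0.007 0
-0.002 0 -0.01 0 -0.006 0; -0.002 0 -0.007 0 -0.004 0.001; -0.001 0 -0.005 0 -0.003 0; 0 0 -0.001 0 -0.002 0
max step mm 29.6 deg 0.0 | end err mm 0.36 deg 0.12
0 0.004 0 0 0 0; -0.001 0.011 0.001 0 0 0; -0.002 0.017 0.002 0 0 0; -0.002 0.023 0.002 0 0 0; -0.002 0.027 0.002 0 0 0; -0.003 0.031 0.003 0 0 0; -0.003 0.035 0.002 0 0 0; -0.004 0.036 0.004 0 0 0
-0.003 0.039 0.003 0 0 0; -0.004 0.039 0.003 0 0 0; -0.003 0.039 0.003 0 0 0; -0.004 0.039 0.004 0 0 0; -0.003 0.036 0.003 0 0 0; -0.003 0.035 0.003 0 0 0; -0.003 0.031 0.002 0 0 0; -0.002 0.028 0.003 0 0 0
-0.003 0.022 0.002 0 0 0; -0.001 0.017 0.001 0 0 0; -0.001 0.011 0.001 0 0 0; 0 0.004 0 0 0 0
```

Emit:
step_arm(
  series="0 0 -0.002 0 -0.001 0; -0.001 0 -0.005 0 -0.003 0; -0.001 0 -0.007 0 -0.005 0; -0.001 0 -0.009 0 -0.006 0.001; -0.001 0 -0.011 0.001 -0.006 0; -0.002 0 -0.011 0 -0.007 0; -0.002 0 -0.011 0 -0.007 0.001; -0.003 0 -0.01 0 -0.007 0",
)

```text
time: 14.4
eef_pos: [0.4357, -0.1645, 0.216]
tcp_rot: [0.227, 2.651, -0.055]
force: [-0.0, 0.3, -1.6]
grip_width: 0.0105
```

Emit:
step_arm(
  series="-0.002 0 -0.01 0 -0.006 0; -0.002 0 -0.007 0 -0.004 0.001; -0.001 0 -0.005 0 -0.003 0; 0 0 -0.001 0 -0.002 0",
)

```text
time: 14.8
eef_pos: [0.4311, -0.164, 0.2326]
tcp_rot: [0.228, 2.604, -0.059]
force: [0.9, -0.2, -0.9]
grip_width: 0.0105
```

```bash
python3 look.py 10 scene side
```

```text
14.8 [ 0.43110103 -0.16396681  0.23261337] 0.010476398758648583 [ 0.90966073 -0.20481241 -0.91500823] [ 0.05244598  0.40392121 -0.00498671] [-0.88 -0.21  2.14  0.45  0.85 -2.51]
scoop [ 0.48845125 -0.17426355  0.20060742] pitch -0.21248273884787333
scene off [248.33087205578818, 169.72980958238077] f 4
side off [235.10419758745564, 138.00150825925454] f 4
```

View pics/m10.png

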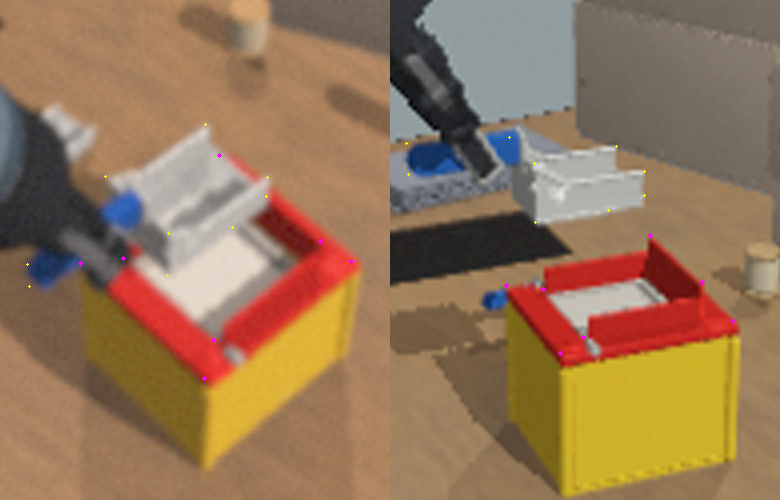

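Emit:
step_arm(
  series="0 0.004 0 0 0 0; -0.001 0.011 0.001 0 0 0; -0.002 0.017 0.002 0 0 0; -0.002 0.023 0.002 0 0 0; -0.002 0.027 0.002 0 0 0; -0.003 0.031 0.003 0 0 0; -0.003 0.035 0.002 0 0 0; -0.004 0.036 0.004 0 0 0",
)

```text
time: 15.7
eef_pos: [0.4719, -0.0294, 0.2283]
tcp_rot: [0.228, 2.606, -0.057]
force: [0.1, -0.6, -2.1]
grip_width: 0.0104
```

Emit:
step_arm(
  series="-0.003 0.039 0.003 0 0 0; -0.004 0.039 0.003 0 0 0; -0.003 0.039 0.003 0 0 0; -0.004 0.039 0.004 0 0 0; -0.003 0.036 0.003 0 0 0; -0.003 0.035 0.003 0 0 0; -0.003 0.031 0.002 0 0 0; -0.002 0.028 0.003 0 0 0",
)

```text
time: 16.5
eef_pos: [0.5337, 0.1783, 0.2223]
tcp_rot: [0.226, 2.606, -0.057]
force: [-0.1, -0.4, -1.3]
grip_width: 0.0105
```

Emit:
step_arm(
  series="-0.003 0.022 0.002 0 0 0; -0.001 0.017 0.001 0 0 0; -0.001 0.011 0.001 0 0 0; 0 0.004 0 0 0 0",
)

```text
time: 16.9
eef_pos: [0.5452, 0.2163, 0.2217]
tcp_rot: [0.226, 2.607, -0.057]
force: [-0.2, -0.7, -1.7]
grip_width: 0.0105
```

```bash
python3 - <<'E'
from h import *
o,p,Rt=cur()
S=scoop_now(p,Rt); print(p,S[:3,3],o["force"])
p1,R1=tool_for([.600,.2060,.008],-.1725,0)
rows(p,Rt,p1,R1,24)
E
```

```text
[0.54519242 0.21633408 0.22169569] [0.60248894 0.20614492 0.18955938] [-0.23239457 -0.70008095 -1.67889985]
max step mm 11.4 deg 0.2 | end err mm 0.39 deg 0.14
0.001 0 0.001 0 0 0; 0.001 0 0.003 0 0 0; 0.003 0 0.005 0 0 0; 0.004 0 0.006 0 0 0; 0.005 0 0.008 0 0 0; 0.005 0 0.009 0 0 0; 0.007 0 0.011 0 0 0; 0.006 0 0.011 0 0 0
0.007 0 0.012 0 0 0; 0.008 0 0.012 0 0 0; 0.007 -0.001 0.013 0 0 0; 0.008 0 0.013 0 0 0; 0.008 0 0.013 0 0 0; 0.008 0 0.013 0 0 0; 0.007 0 0.012 0 0 0; 0.007 0 0.012 0 0 0
0.007 0 0.011 0 0 0; 0.006 0 0.01 0 0 0; 0.005 0 0.009 0 0 0; 0.005 0 0.008 0 0 0; 0.004 0 0.007 0.001 0 0; 0.003 0 0.005 0 0 0; 0.002 0 0.003 0 0 0; 0 0 0.001 0 0 0
```

Emit:
step_arm(
  series="0.001 0 0.001 0 0 0; 0.001 0 0.003 0 0 0; 0.003 0 0.005 0 0 0; 0.004 0 0.006 0 0 0; 0.005 0 0.008 0 0 0; 0.005 0 0.009 0 0 0; 0.007 0 0.011 0 0 0; 0.006 0 0.011 0 0 0",
)

```text
time: 17.7
eef_pos: [0.5447, 0.2154, 0.1742]
tcp_rot: [0.227, 2.606, -0.058]
force: [-0.3, -0.1, -1.0]
grip_width: 0.0108
```

Emit:
step_arm(
  series="0.007 0 0.012 0 0 0; 0.008 0 0.012 0 0 0; 0.007 -0.001 0.013 0 0 0; 0.008 0 0.013 0 0 0; 0.008 0 0.013 0 0 0; 0.008 0 0.013 0 0 0; 0.007 0 0.012 0 0 0; 0.007 0 0.012 0 0 0",
)

```text
time: 18.5
eef_pos: [0.5436, 0.2153, 0.0867]
tcp_rot: [0.227, 2.606, -0.057]
force: [-0.1, -0.9, -1.0]
grip_width: 0.0108
```

Emit:
step_arm(
  series="0.007 0 0.011 0 0 0; 0.006 0 0.01 0 0 0; 0.005 0 0.009 0 0 0; 0.005 0 0.008 0 0 0; 0.004 0 0.007 0.001 0 0; 0.003 0 0.005 0 0 0; 0.002 0 0.003 0 0 0; 0 0 0.001 0 0 0",
)

```text
time: 19.3
eef_pos: [0.5432, 0.2153, 0.0402]
tcp_rot: [0.228, 2.606, -0.062]
force: [-0.9, -0.5, -1.5]
grip_width: 0.0102
```

```bash
python3 - <<'E'
from h import *
from cell import *
o,p,Rt=cur()
S=scoop_now(p,Rt); print(p,S[:3,3],np.degrees(np.arcsin(-S[2,0])),o["force"])
im=capture("side"); cv2.imwrite("pics/d11.png",cv2.resize(im[170:230,210:300,::-1],None,fx=8,fy=8,interpolation=cv2.INTER_CUBIC))
p1,R1=tool_for([.600,.2060,.0025],-.1725,0)
rows(p,Rt,p1,R1,6,ease=False)
E
```

```text
[0.54318693 0.21533041 0.04020641] [0.60045504 0.20491357 0.00809246] -0.10539053381060913 [-0.89592492 -0.45204826 -1.46887311]
max step mm 1.3 deg 0.2 | end err mm 0.30 deg 0.11
0.001 0 0.001 0 0 0; 0 0 0.001 0 0 0; 0.001 0.001 0.001 0 0 0; 0.001 0 0.001 0 0 0; 0.001 0 0.001 -0.001 0 0; 0 0 0.001 0 0.001 0
```

View pics/d11.png

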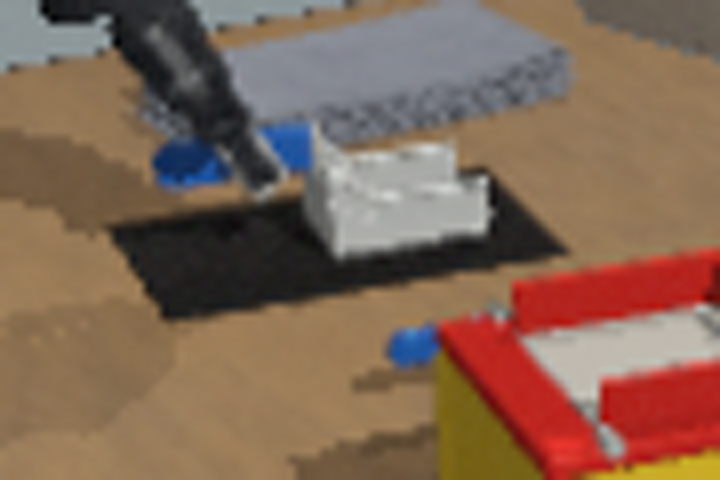

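Nearly level and just above the pad. I'll lower it slowly and watch the force.

Emit:
step_arm(
  series="0.001 0 0.001 0 0 0; 0 0 0.001 0 0 0; 0.001 0.001 0.001 0 0 0; 0.001 0 0.001 0 0 0; 0 0 0 0 0 0",
)

```text
time: 19.85
eef_pos: [0.543, 0.2161, 0.0369]
tcp_rot: [0.228, 2.606, -0.062]
force: [-0.0, 0.2, -1.5]
grip_width: 0.0108
```

```bash
python3 - <<'E'
from h import *
o,p,Rt=cur()
S=scoop_now(p,Rt); print(p,S[:3,3],np.degrees(np.arcsin(-S[2,0])),o["force"],o["ft_torque"])
E
```

```text
[0.54298493 0.21614399 0.03691764] [0.60026812 0.20571844 0.00483344] -0.13469738811054285 [-0.03510148  0.22571567 -1.45733391] [0.09800244 0.41260333 0.03811567]
```

Emit:
step_arm(
  series="0 0 0.001 0 0 0; 0.001 0 0.001 0 0 0; 0 0 0 0 0 0",
)

```text
time: 20.15
eef_pos: [0.5433, 0.2162, 0.0354]
tcp_rot: [0.228, 2.605, -0.062]
force: [-0.5, -0.2, -1.5]
grip_width: 0.0104
```

Emit:
step_arm(
  series="0 0 0.001 0 0 0; 0 0 0 0 0 0; 0 0 0 0 0 0",
)

```text
time: 20.45
eef_pos: [0.544, 0.2162, 0.0352]
tcp_rot: [0.228, 2.605, -0.061]
force: [-1.0, -0.2, 3.6]
grip_width: 0.0105
```

Emit:
step_arm(
  series="0 0 0 0 0 0; 0 0 0 0 0 0; 0 0 0 0 0 0; 0 0 0 0 0 0; 0 0 0 0 0 0; 0 0 0 0 0 0; 0 0 0 0 0 0; 0 0 0 0 0 0",
  grip=-1,
  force=20,
)

```text
time: 21.25
eef_pos: [0.5436, 0.2161, 0.0347]
tcp_rot: [0.228, 2.606, -0.062]
force: [0.0, -0.2, -0.1]
grip_width: 0.0854
```

Emit:
step_arm(
  series="0 0 -0.004 0 0 0; 0 0 -0.01 0 0 0; 0 0 -0.018 0 0 0; 0 0 -0.025 0 0 0; 0 0 -0.03 0 0 0; 0 0 -0.03 0 0 0; 0 0 -0.02 0 0 0; 0 0 -0.01 0 0 0",
)

```text
time: 22.05
eef_pos: [0.4887, 0.2262, 0.1315]
tcp_rot: [0.228, 2.604, -0.06]
force: [-0.1, -0.1, 0.2]
grip_width: 0.0854
```

```bash
python3 - <<'E'
from h import *
from cell import *
print(get_obs()["force"],get_obs()["grip_width"])
for n in("scene","side","wrist"): cv2.imwrite(f"pics/{n}12.png",capture(n)[:,:,::-1])
a=cv2.imread("pics/scene12.png")[140:290,165:350];b=cv2.imread("pics/side12.png")[160:270,200:340]
cv2.imwrite("pics/s12.png",cv2.resize(a,None,fx=4,fy=4,interpolation=cv2.INTER_CUBIC));cv2.imwrite("pics/d12.png",cv2.resize(b,None,fx=5,fy=5,interpolation=cv2.INTER_CUBIC))
E
```

```text
[-0.08424322 -0.09849452  0.16766053] 0.08541848107210953
```

View pics/s12.png

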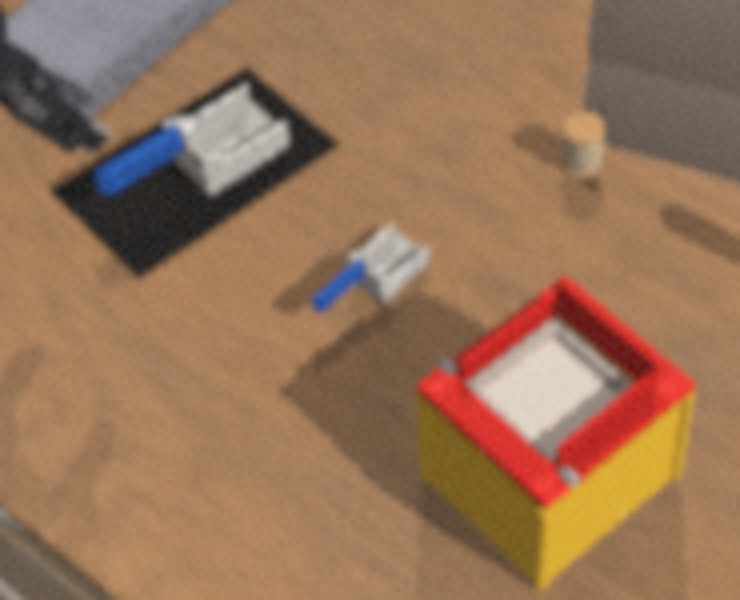

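View pics/d12.png

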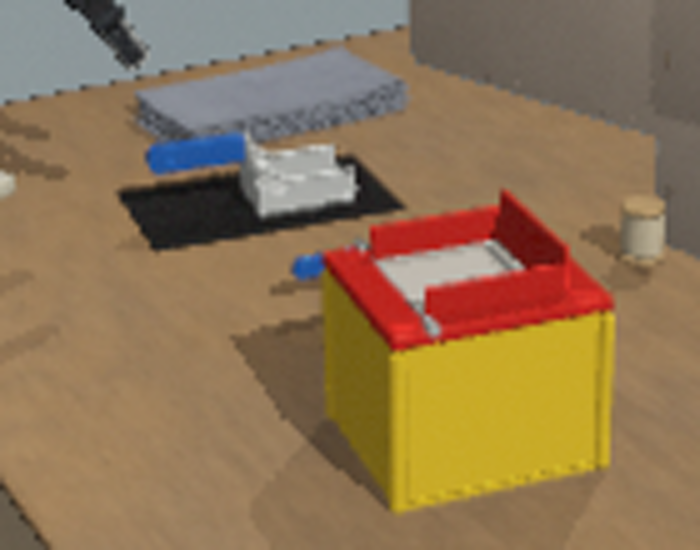

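View pics/wrist12.png

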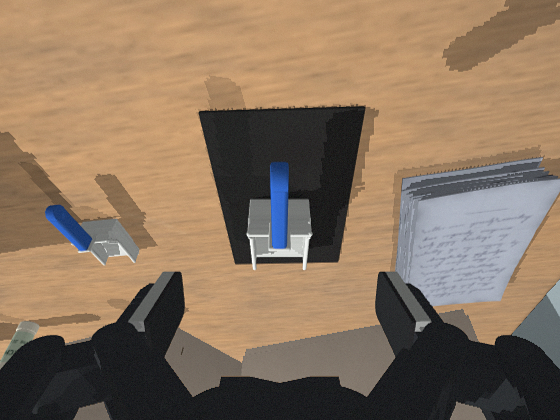

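The scoop stands empty and level on the pad (wrist picture, (280,235)), the flap is shut, the gripper is clear, and the thread bobbin is unmoved. I'm handing it in.

```bash
python3 -c "
from cell import ticket
print(ticket.sign_off())"
```

```text
the job is handed in; nothing more can be done
None
```

All three blades are in the bin, and I handed the job in at about 22 s of the 61 s allowed. I gripped the large scoop by its handle, pressed the flap open with the lip, tipped the scoop to 62°, drew it out and set it back on its pad.

**Last checks:**
- **Blades:** before I drew the scoop out, the wrist picture showed the orange, red and green blades on the bin floor. Afterwards the pan looked empty.
- **Flap:** it looked shut in both fixed cameras, from pictures only. I had no reading of its angle.
- **Scoop:** it stands level on the pad, about where it was before. The gripper is open and about 110 mm back from it.
- **Forces:** the wrist force readings I took stayed below 6 N. I only sampled them between moves.
- **Bystanders:** the bobbin looked to be in its place in the last pictures. I did not compare the loupe and label pad before and after, but the arm never went near them.

**Disagreements:** the wrist camera and the two fixed cameras differed by about 4–5 mm on where the pad and bin are. I went with the wrist camera for the scoop and nearly so for the bin. My first fit of the handle's rear end was off by up to 10 pixels, so I used the pan's walls instead.

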